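Tuck a reaction tile under the mixer's retaining leaf and hold it flat

ROBOT

A 6-joint arm with a two-finger parallel gripper is mounted at the origin on a cart in front of the work surface, level with it; the furniture and walls round the work are solid. World frame = base frame: x ahead of the robot, y to its left, z up, the work surface at z = 0. Lengths are in mm, angles in degrees, forces in N, time in s.
With the tool pointing down it reaches from about 300 to 850 mm from the base axis. Payload 4.2 kg.
Tool frame: the origin (TCP) lies at the centre of the arm's flange, where the gripper is bolted on; the fingertips stand 191 mm ahead of it and the grasp point (between the pads) lies 172 mm ahead of it; y points along the fingers, x is the direction in which the jaws open and shut, and the axes are right-handed (so a half turn about y gives the same grasp; the last joint's range is limited). The gripper opens to 91 mm and grips with 3 to 60 N. Pads are 32 mm wide; open, the fingers measure 118 mm over their backs; the gripper's body (76 mm by 178 mm) begins 60 mm behind the grasp point.
Start: joints at [68.239, 18.312, 89.639, -0, 72.044, -1.146], TCP at [202.447, 538.18, 404.776] pointing down, gripper open.
Joint ranges: [-177.97, 177.97], [-48.28, 115.42], [12.27, 149.76], [-77.06, 257.06], [2.81, 150.46], [-146.56, 146.56]. Speed limits (degrees/s): [147.25, 147.25, 180, 180, 180, 180].

INTERFACE

Orientations are given as [roll, pitch, yaw] about the fixed x, y, z axes, in that order (R = Rz(yaw) Ry(pitch) Rx(roll)).
In Python, from workcell import env gives the robot as it stands.
- The arm moves only by the tool carry_out, never from a script. Its argument "increments" is a list of rows, each a list of 3 entries, a list of its own where there are three numbers: the turn, a rotation vector about the tool's x, y, z in rad, then the shift along the tool's x, y, z in mm, then the closure, from 0 (fully open) to 1 (shut). In form: [[[wx, wy, wz], [dx, dy, dz], claw], ...]. A call has 1 to 10 rows; each row is the pose to reach, as a shift and turn from the pose commanded when the call began, along the tool's axes at that moment; what a row does not reach only later rows make up. A row lasts 1/12 s, in which the tool goes at most 41.7 mm and 7.16 degrees, less where a joint would pass 70% of its speed; a pose out of reach is approached as far as the arm can. A call with a gripper value outside its range is refused whole. The fingers move at their own pace and stop on an object; "force" is the grip in N (left out, the last holds). Time passes only in rows, so rows that repeat a pose let the fingers close. It gives the time, the measured TCP pose, the force and the opening at its end, in the units of the state.
- env.state(): the state, without advancing time (a new reading comes with each control period).
- env.grab_frame(name): name is "side" or "top" or "wrist"; returns a dict with "frame" (480x640x3 uint8, blue, green, red), "z_map" (480x640 float32, mm along the optical axis (not along the pixel's ray), 0 where there is no reading), "camera_matrix" (3x3 intrinsics, pixels), "rvec" (rotation vector, rad) and "tvec" (3), from world to camera coordinates, as OpenCV has them; the wrist camera has in their place "hand_eye" (4x4, takes a point from camera to tool coordinates, whose origin is the TCP and whose axes are the tool frame's). Camera axes: x right, y down, z forward; pixel columns grow to the right and rows downward; lengths in mm; the calibration is good to about 2 mm. The wrist camera is an equidistant fisheye: a pixel r from the principal point sees the ray r / f radians off the axis. A picture is of the moment at which its call begins: read the wrist's pose just before it.
- env.job_done(): hands the job in, once; it reports no verdict.
The state is a dict: "time_s": time; "qpos": joint angles; "qvel": joint speeds; "effort": joint torques, N m; "ee_pos": TCP position; "ee_rot": TCP orientation; "force": force on the tool from outside, world axes, zero at the start; "torque": the same for the moment, N m; "gripper_width": finger opening in mm.
Only numpy, scipy, OpenCV 4.12 (cv2) and the standard library are available. Lean on these libraries where they do the work, as an engineer would, in place of code of your own. Each camera call takes 0.05 s, during which the arm holds its last target. There are 200 camera calls.

TASK

Get the agglutination mixer ready for its next test: throw its side lever from the closed notch (leaning towards the robot) into the middle, line-marked loading notch, not past it, so that the thin sprung retaining leaf rises just clear of the pad. Then pick up the black six-well reaction tile, slide one short edge level under the leaf fully home against the back stop without forcing the leaf up, and press the tile flat on the rubber pad. Finish while still holding it pressed down there, for a colleague to close the clamp; leave the vials and cups beside the work undisturbed.

Things in the scene. Friction and masses are not known exactly. Their poses are not given: they have to be found in the camera images.
- mixer: bench mixer, fixed: white housing 200 (x) x 156 (y) mm, on it a grey platform 222 x 128 mm with its top at z = 56 mm. Origin: centre of its underside; x is the way the tile is pushed home (roughly away from the robot), z up. Ahead of x = 20 mm the platform carries only the pad
- pad: ribbed grey rubber pad fixed on the mixer's platform, 132 x 48 x 4 mm, long along the mixer's x, narrower than the tile, so that fingers gripping the tile's long sides hang past it; origin at the centre of its underside, its flat top at z = 60 mm above the worktop
- seat (a point): point on the pad's top where the centre of the tile's underside lies when the tile is fully home against the back stop (mixer frame x = 8, y = 0, z = 60 mm); axes as the mixer's
- back_stop (a point): middle of the steel back stop's face, at the pad's height (mixer frame x = 78 mm). Two steel guide rails, 63.6 mm apart inside, lead to it from x = 38 mm, with mouths flaring open from x = 22 mm; they rise 10 mm above the platform
- lever_knob (a point): centre of the lever's black ball knob, 22 mm across, on an 8 mm stem clear for 25 mm below the knob, 85 mm from the lever's axis; graspable from above across the mixer's y
- lever_axis (a point): point on the lever's turning axis in the plane of the knob (mixer frame x = 98, y = -88, z = 78 mm); the axis is the mixer's y and is also the hinge line of the retaining leaf
- clamp_lever (a joint): lever angle, rad. 0: closed notch, leaning 0.65 rad to the mixer's -x (the robot), leaf lip down at the pad; 0.65: middle notch, upright, white line on the dark lobed sector, leaf at loading height; 1.30: wide open, leaning 0.65 away. Growing moves the knob to +x. A spring roller drops into each notch: some 3 N at the knob takes it over a lobe; let go near a notch, it settles there
- leaf (a joint): lift of the retaining leaf above the height that the lever gives it, rad; 0 when it is at rest, 0.02 is about 1 mm at the lip. A light spring (about 2 N at the lip) holds it at 0
- leaf_lip (a point): middle of the underside of the leaf's front lip, which is 58 mm wide with an upturned flare 7 mm long before it; at loading height it lies about 10 mm above the pad, at x = 48 mm in the mixer's frame, 30 mm in front of the back stop
- tile: black plastic reaction tile, 140 x 60 x 6 mm, 90 g, with six grey-rimmed round wells on its upper face, lying on the worktop; origin at the centre of its underside, x along its length, z up. Either short edge may be tucked under the leaf; grip it across its 60 mm width, a little behind its middle as seen from the leaf
- reagent_vial_0: brown glass vial with a screw cap, 22 x 48 mm, standing to the right at the back; leave it alone
- reagent_vial_1: second such vial
- reagent_vial_2: third such vial
- specimen_cup_a: lidded specimen cup, 62 x 70 mm, standing behind the mixer; leave it alone
- specimen_cup_b: second such cup
Mind the look-alikes: they are no part of the job. What is shaped like the tile but orange is not meant.

How it is judged (in metres and radians):
On the way, in this order (a step that is already met when the one before it is completed fails the run):
1. the lever rests in the middle notch while the tile is still clear of the leaf (value of joint clamp_lever between 0.53 and 0.77 rad and horizontal distance between tile and seat above 0.034 m), for 0.3 s.
2. the tile's edge is under the leaf, low over the pad, with the leaf not lifted (x of tile in the frame of seat between -0.016 and 0.006 m and y of tile in the frame of seat between -0.005 and 0.005 m and z of tile in the frame of seat below 0.006 m and value of joint leaf below 0.08 rad), for 0.1 s.
At the end, for the whole second after the job is handed in: Still held: tile within 4 mm of the seat point each way, square to 0.06 rad, flat on the pad (1.5 mm, 2 degrees), pressed on it with over 3.5 N, touched by the fingers; leaf at rest (lift under 0.05 rad), lever in the middle notch (0.53 to 0.77 rad) (x of tile in the frame of seat between -0.004 and 0.004 m and y of tile in the frame of seat between -0.004 and 0.004 m and z of tile in the frame of seat below 0.0015 m and angle between tile's own z axis and vertical below 0.035 rad and angle between the x axis of tile and the x axis of mixer, either way round below 0.06 rad and contact force between tile and pad above 3.5 N and contact force between the fingers and tile above 2 N and linear speed of tile below 0.02 m/s and value of joint leaf below 0.05 rad and value of joint clamp_lever between 0.53 and 0.77 rad); the arm keeps its last pose, push and grip.
It fails at once if the leaf is forced up (more than 0.12 rad, about 6 mm at the lip) (value of joint leaf above 0.12 rad).
It fails at once if the lever is thrown past the middle notch towards the wide-open one (value of joint clamp_lever above 1 rad).
It fails at once if a vial or cup beside the work is disturbed (moved more than 20 mm) (distance of any of reagent_vial_0, reagent_vial_1, reagent_vial_2, specimen_cup_a, specimen_cup_b from where it was at the start of the episode above 0.02 m).
It also fails if it takes over 58 s, if anything falls off the work surface, if the arm or the gripper's body presses on something with over 40 N, if the wrist force passes 120 N, or if a joint passes its speed limit or range.

## Working session

There is one attempt and no reset: what is moved stays moved. The work goes in short steps, Python scripts to look and compute and a tool call to move; the robot and the scene stay as the last step left them, time stands still between calls to the robot, and variables do not carry over. Pictures are saved under pics/ and viewed, about 8 in all and at most 12, crops included, and the job is handed in when it is done.

Besides the shell and the picture viewer there is one more tool, called after "Emit:" as name(argument=value, ...), one argument or row to a line, values as JSON. carry_out: Moves the arm, as the interface text tells. Its arguments: {"type":"object","properties":{"increments":{"type":"array","items":{"type":"array"}},"force":{"type":"number"}},"required":["increments"]}

```bash
ls; mkdir -p pics; cat > h.py <<'E'
import numpy as np,cv2
from scipy.spatial.transform import Rotation as Ro
from workcell import env
def cam(f):
    R=cv2.Rodrigues(np.array(f['rvec'],float))[0]; t=np.array(f['tvec'],float).ravel(); return R,t
def cloud(f):
    K=np.array(f['camera_matrix']);R,t=cam(f);z=f['z_map'].astype(float)
    v,u=np.mgrid[:480,:640]
    P=np.stack([(u-K[0,2])/K[0,0]*z,(v-K[1,2])/K[1,1]*z,z],-1)
    return (P-t)@R   # world
def ray(f,u,v,h):
    K=np.array(f['camera_matrix']);R,t=cam(f)
    d=R.T@np.array([(u-K[0,2])/K[0,0],(v-K[1,2])/K[1,1],1]);o=-R.T@t
    return o+d*(h-o[2])/d[2]
E
python3 - <<'E'
from h import *
import pickle
s=env.state();print(s['time_s'],s['ee_pos'],s['ee_rot'],s['gripper_width'])
fs={}
for n in('top','side'):
    f=env.grab_frame(n);fs[n]=f;cv2.imwrite(f'pics/{n}0.png',f['frame'])
    R,t=cam(f);print(n,-R.T@t,R[2],f['camera_matrix'][0][0])
pickle.dump(fs,open('f0.pkl','wb'))
E
```

```text
pics
0.0 [202.40923507 538.01554414 403.93436564] [-90.00019711   0.09964882  69.38598824] 90.91872389735475
top [502.71002746 -40.90130864 989.55436011] [ 0.15759045  0.01981446 -0.98730575] 446.1695557034666
side [379.06701248 804.05621041 471.78728285] [ 0.26117786 -0.88514527 -0.38510255] 453.05648078886014
```

View pics/top0.png

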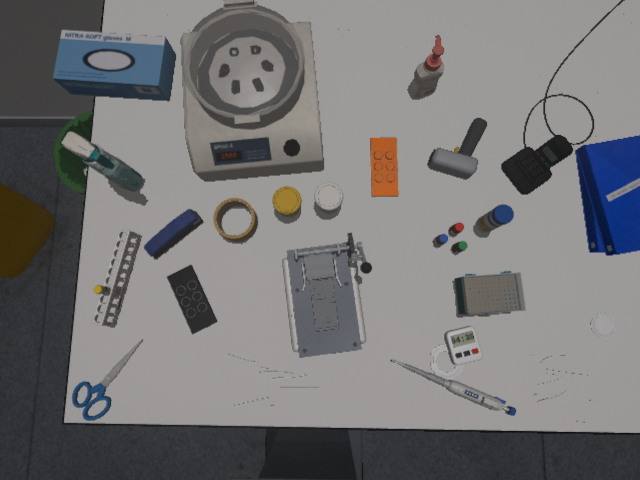

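View pics/side0.png

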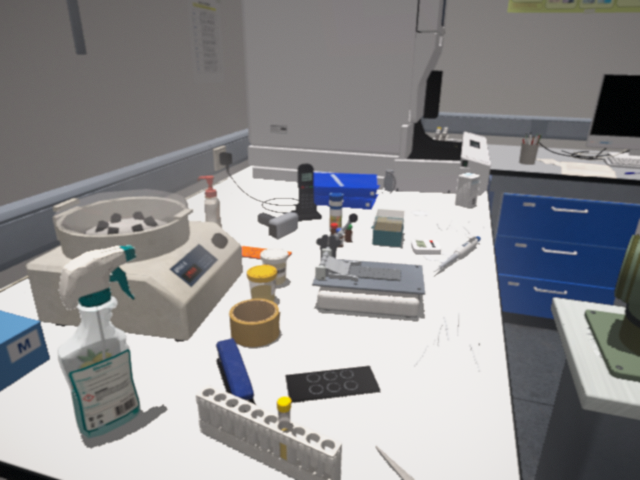

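Top view: the black six-well tile is at (192,298). Things that could be mistaken for it are the orange tile (384,167), the blue case (173,232) and the dark phone or charger (527,170). I choose (192,298). The mixer is at (325,300), its knob at (366,268), and the cups at (287,200) and (328,196). The vials are at (442,240), (458,229) and (460,246). The side view shows the tile at (332,384), flat on the bench.

```bash
cat > m.py <<'E'
from h import *
import pickle
f=pickle.load(open('f0.pkl','rb'))['top'];im=f['frame'];W=cloud(f)
g=im.max(2)
m=np.zeros((480,640),np.uint8);m[255:345,155:230]=(g[255:345,155:230]<95)
c=max(cv2.findContours(m,0,2)[0],key=cv2.contourArea)
P=np.array([ray(f,u,v,6)[:2] for u,v in c[:,0]],np.float32)
print('tile',cv2.minAreaRect(P))
# platform by height
z=W[...,2];s=np.zeros((480,640),bool);s[235:365,275:380]=1
for lo,hi in((50,58),(58,64)):
    k=s&(z>lo)&(z<hi);
    kk=cv2.morphologyEx(k.astype(np.uint8),cv2.MORPH_OPEN,np.ones((3,3)))
    c=max(cv2.findContours(kk,0,2)[0],key=cv2.contourArea)
    h=56 if lo==50 else 60
    P=np.array([ray(f,u,v,h)[:2] for u,v in c[:,0]],np.float32)
    print(lo,k.sum(),cv2.minAreaRect(P),np.median(W[kk>0],0))
k=s&(g<60);c=max(cv2.findContours(k.astype(np.uint8)[255:280,355:378].copy(),0,2)[0],key=cv2.contourArea)
(u,v),r=cv2.minEnclosingCircle(c);u+=355;v+=255;print('knob px',u,v,r,ray(f,u,v,78+85*np.cos(.65)),W[int(v),int(u)])
for n,(u,v) in dict(cupY=(287,197),cupW=(328,192),v1=(442,238),v2=(458,228),v3=(460,245)).items():print(n,W[v,u])
cr=cv2.resize(im[225:365,150:385],None,fx=3.4,fy=3.4,interpolation=cv2.INTER_CUBIC);cv2.imwrite('pics/crop1.png',cr)
E
python3 m.py
```

```text
tile ((527.1543579101562, 254.73666381835938), (140.5462188720703, 60.62145233154297), 27.310556411743164)
50 4083 ((528.4934692382812, -34.2818603515625), (221.4197998046875, 127.50850677490234), 8.170126914978027) [494.11653806 -45.69348454  55.60720866]
58 1564 ((519.2496337890625, -36.03729248046875), (105.07181549072266, 47.1855583190918), 9.026604652404785) [519.00623049 -35.30909663  60.09342419]
knob px 365.9262294769287 267.1721315383911 5.25451135635376 [ 586.57359551 -115.92084431  145.66712288] [ 586.19217274 -113.57078763  152.58562921]
cupY [741.56933545  43.82010679  70.81607864]
cupW [752.40755564 -43.02247936  73.48585067]
v1 [ 660.35903418 -286.67065511   47.36355121]
v2 [ 682.28701083 -321.29137561   47.58461453]
v3 [ 645.84991826 -324.62098412   46.02291299]
```

View pics/crop1.png

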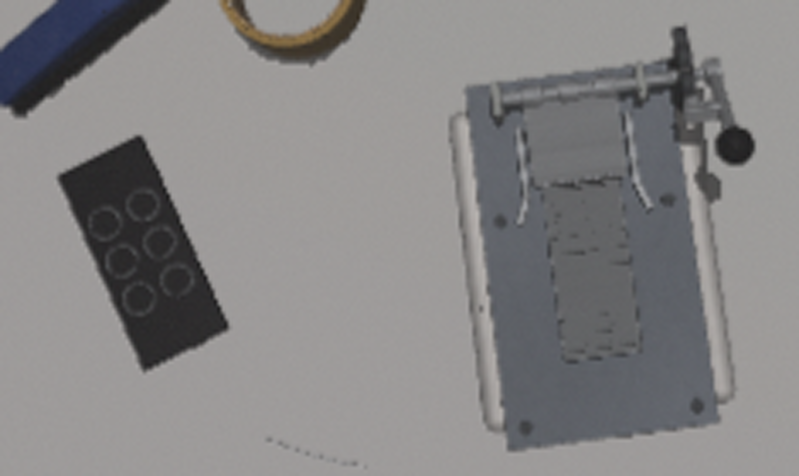

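Close crop: the tile is black with six rings, yaw about 27°. The pad and leaf lie on the mixer, yaw about 8.4°. The knob matches the description's geometry to about 1 mm. I'll go above the knob first.

```bash
cat >> h.py <<'E'
MX=np.array([528.5,-34.3]);MY=8.4
def mix(x,y): return MX+Ro.from_euler('z',MY,degrees=True).as_matrix()[:2,:2]@[x,y]
def go(xy,z,yaw,s=None):
    """z = grasp-point height"""
    s=s or env.state();R=Ro.from_euler('xyz',s['ee_rot'],degrees=True)
    T=Ro.from_euler('xyz',[-90,0,yaw],degrees=True)
    d=R.inv().apply(np.array([xy[0],xy[1],z+172])-s['ee_pos'])
    print('turn',(R.inv()*T).as_rotvec().round(3),'shift',d.round(1))
E
python3 - <<'E'
from h import *
print(mix(46.6,-88),mix(98,-88),mix(8,0))
go(mix(46.6,-88),235,98.4)
E
```

```text
[ 587.45539723 -114.54849617] [ 638.30399514 -107.0398285 ] [536.41417866 -33.13133577]
turn [-0.    -0.506 -0.001] shift [-475.2   -2.3 -590.2]
```

Emit:
carry_out(
  increments=[
    [[0, -0.1, 0], [-25, 0, -30], 0],
    [[0, -0.2, 0], [-50, 0, -62], 0],
    [[0, -0.3, 0], [-75, 0, -93], 0],
    [[0, -0.4, 0], [-100, 0, -124], 0],
    [[0, -0.506, 0], [-125, -2, -155], 0],
    [[0, -0.506, 0], [-150, -2, -186], 0],
    [[0, -0.506, 0], [-175, -2, -217], 0],
    [[0, -0.506, 0], [-200, -2, -248], 0],
    [[0, -0.506, 0], [-225, -2, -279], 0],
    [[0, -0.506, 0], [-250, -2, -310], 0],
  ],
  force=20,
)

```text
time_s: 0.93
ee_pos: [404.9, 193.2, 406.6]
ee_rot: [-90.0, -0.0, 98.4]
force: [1.2, 0.4, -0.3]
gripper_width: 90.9
```

```bash
python3 - <<'E'
from h import *
go(mix(46.6,-88),235,98.4)
E
```

```text
turn [-0. -0.  0.] shift [-331.    -0.4 -135.7]
```

Emit:
carry_out(
  increments=[
    [[0, 0, 0], [-37, 0, -15], 0],
    [[0, 0, 0], [-74, 0, -30], 0],
    [[0, 0, 0], [-111, 0, -45], 0],
    [[0, 0, 0], [-148, 0, -61], 0],
    [[0, 0, 0], [-185, 0, -76], 0],
    [[0, 0, 0], [-222, 0, -91], 0],
    [[0, 0, 0], [-259, 0, -106], 0],
    [[0, 0, 0], [-296, 0, -121], 0],
    [[0, 0, 0], [-331, 0, -136], 0],
    [[0, 0, 0], [-331, 0, -136], 0],
  ],
)

```text
time_s: 1.77
ee_pos: [589.9, -117.8, 405.4]
ee_rot: [-90.1, 0.2, 98.1]
force: [0.6, 0.9, 0.4]
gripper_width: 90.8
```

```bash
python3 - <<'E'
from h import *
go(mix(46.6,-88),146,98.4)
s=env.state();print(s['ee_pos'])
f=env.grab_frame('wrist');im=f['frame'];cv2.imwrite('pics/w1.png',im)
print(f['camera_matrix'],f['hand_eye'])
E
```

```text
turn [ 0.001 -0.005 -0.003] shift [ 3.9 87.4  2.1]
[ 589.94217382 -117.82373771  405.44252154]
[[371.64829954   0.         322.404217  ]
 [  0.         371.64829954 236.2898798 ]
 [  0.           0.           1.        ]] [[ 9.99999257e-01  8.14782022e-04 -9.06309802e-04 -9.63653209e-01]
 [ 1.08287677e-03 -2.52848560e-01  9.67505263e-01  2.04424404e+01]
 [ 5.59146765e-04 -9.67505525e-01 -2.52849255e-01  7.10289907e+01]
 [ 0.00000000e+00  0.00000000e+00  0.00000000e+00  1.00000000e+00]]
```

View pics/w1.png

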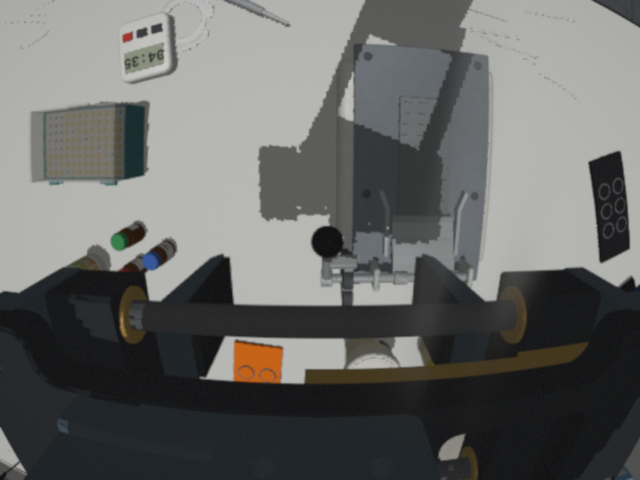

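The knob (327,242) is centred between the open fingers (columns 230 to 415). The mixer and cup are clear. I'll descend and grip.

Emit:
carry_out(
  increments=[
    [[0, 0, 0], [4, 30, 2], 0],
    [[0, 0, 0], [4, 60, 2], 0],
    [[0, 0, 0], [4, 80, 2], 0],
    [[0, 0, 0], [4, 87, 2], 0],
    [[0, 0, 0], [4, 87, 2], 0.4],
    [[0, 0, 0], [4, 87, 2], 0.85],
    [[0, 0, 0], [4, 87, 2], 0.85],
    [[0, 0, 0], [4, 87, 2], 0.85],
    [[0, 0, 0], [4, 87, 2], 0.85],
    [[0, 0, 0], [4, 87, 2], 0.85],
  ],
  force=20,
)

```text
time_s: 2.65
ee_pos: [584.9, -109.0, 320.7]
ee_rot: [-90.1, 0.0, 98.4]
force: [-0.1, -0.5, -0.1]
gripper_width: 54.1
```

```bash
python3 - <<'E'
from h import *
for a in (0,.1,.2,.3,.4,.5,.6,.68,.65):
    t=a-.65; print(a); go(mix(98+85*np.sin(t),-88),78+85*np.cos(t),98.4)
E
```

```text
0
turn [ 0.002 -0.    -0.001] shift [-5.9  3.  -1.7]
0.1
turn [ 0.002 -0.    -0.001] shift [-5.9 -1.7 -8.7]
0.2
turn [ 0.002 -0.    -0.001] shift [ -5.9  -5.8 -16.1]
0.3
turn [ 0.002 -0.    -0.001] shift [ -5.9  -9.1 -24. ]
0.4
turn [ 0.002 -0.    -0.001] shift [ -5.9 -11.6 -32.1]
0.5
turn [ 0.002 -0.    -0.001] shift [ -5.9 -13.3 -40.4]
0.6
turn [ 0.002 -0.    -0.001] shift [ -5.9 -14.1 -48.9]
0.68
turn [ 0.002 -0.    -0.001] shift [ -5.9 -14.2 -55.7]
0.65
turn [ 0.002 -0.    -0.001] shift [ -5.9 -14.2 -53.1]
```

Emit:
carry_out(
  increments=[
    [[0, 0, 0], [-5, 2, -1], 0.5],
    [[0, 0, 0], [-5, 2, -1], 0.85],
    [[0, 0, 0], [-5, 2, -1], 0.85],
    [[0, 0, 0], [-5, 2, -1], 0.85],
    [[0, 0, 0], [-5, 2, -1], 0.85],
    [[0, 0, 0], [-5, 2, -1], 0.85],
    [[0, 0, 0], [-5, 2, -1], 0.85],
    [[0, 0, 0], [-5, 2, -1], 0.85],
  ],
  force=20,
)

```text
time_s: 3.32
ee_pos: [586.9, -115.2, 317.9]
ee_rot: [-90.1, 0.2, 98.4]
force: [1.1, -5.8, -0.5]
gripper_width: 20.6
```

```bash
python3 - <<'E'
from h import *
for a in (0,.2,.4,.6,.65):
    t=a-.65; print(a); go(mix(98+85*np.sin(t),-88),78+85*np.cos(t),98.4)
E
```

```text
0
turn [ 0.001  0.    -0.004] shift [ 0.5  0.3 -0.6]
0.2
turn [ 0.001  0.    -0.004] shift [  0.5  -8.6 -15.1]
0.4
turn [ 0.001  0.    -0.004] shift [  0.5 -14.4 -31.1]
0.6
turn [ 0.001  0.    -0.004] shift [  0.4 -16.9 -47.9]
0.65
turn [ 0.001  0.    -0.004] shift [  0.4 -17.  -52.1]
```

Emit:
carry_out(
  increments=[
    [[0, 0, 0], [1, -4, -7], 0.85],
    [[0, 0, 0], [1, -8, -14], 0.85],
    [[0, 0, 0], [1, -11.5, -22], 0.85],
    [[0, 0, 0], [1, -14, -31], 0.85],
    [[0, 0, 0], [1, -16, -39], 0.85],
    [[0, 0, 0], [1, -17, -46], 0.85],
    [[0, 0, 0], [1, -17, -51], 0.85],
    [[0, 0, 0], [1, -17, -52], 0.85],
    [[0, 0, 0], [1, -17, -52], 0.85],
    [[0, 0, 0], [1, -17, -52], 0.85],
  ],
)

```text
time_s: 4.15
ee_pos: [638.3, -107.4, 335.4]
ee_rot: [-90.1, 0.4, 98.4]
force: [1.7, -7.8, 1.0]
gripper_width: 20.5
```

```bash
python3 - <<'E'
from h import *
go(mix(98,-88),163,98.4)
f=env.grab_frame('side');cv2.imwrite('pics/s2.png',cv2.resize(f['frame'][190:330,270:450],None,fx=4,fy=4))
E
```

```text
turn [ 0.002  0.    -0.006] shift [ 0.3  0.4 -0. ]
```

View pics/s2.png

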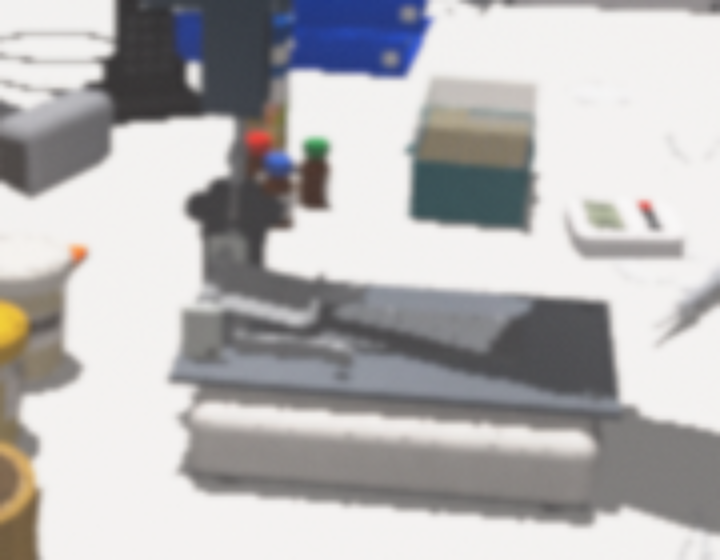

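The stem stands upright (crop column 235) and the leaf lip is raised above the pad. I'll release and rise.

Emit:
carry_out(
  increments=[
    [[0, 0, 0], [0, 0, 0], 0.6],
    [[0, 0, 0], [0, 0, 0], 0.2],
    [[0, 0, 0], [0, 0, 0], 0.2],
    [[0, 0, 0], [0, 0, 0], 0],
    [[0, 0, 0], [0, -5, 0], 0],
    [[0, 0, 0], [0, -30, 0], 0],
    [[0, 0, 0], [0, -60, 0], 0],
    [[0, 0, 0], [0, -80, 0], 0],
  ],
)

```text
time_s: 4.87
ee_pos: [637.9, -104.9, 417.4]
ee_rot: [-90.1, 0.0, 98.4]
force: [1.0, -0.6, -1.4]
gripper_width: 70.8
```

```bash
python3 - <<'E'
from h import *
u=Ro.from_euler('z',27.3,degrees=True).as_matrix()[:2,:2]@[-15,0]
print(np.array([527.2,254.7])+u)
go(np.array([527.2,254.7])+u,120,117.3)
f=env.grab_frame('top');W=cloud(f);k=(f['frame'].max(2)<60)&(W[...,2]>140)&(W[...,2]<190)
v,u=np.nonzero(k);sel=(abs(W[v,u,0]-638)<40)&(abs(W[v,u,1]+107)<40);print('knob?',sel.sum(),W[v,u][sel].mean(0) if sel.any() else '')
E
```

```text
[513.87074151 247.82025668]
turn [ 0.002 -0.33  -0.001] shift [367.1 125.1  71.5]
knob? 17 [ 635.39398128 -106.57419112  171.80585412]
```

Emit:
carry_out(
  increments=[
    [[0, -0.1, 0], [38, 0, 7], 0],
    [[0, -0.2, 0], [76, 0, 15], 0],
    [[0, -0.3, 0], [114, 5, 22], 0],
    [[0, -0.33, 0], [150, 10, 30], 0],
    [[0, -0.33, 0], [188, 20, 37], 0],
    [[0, -0.33, 0], [226, 30, 44], 0],
    [[0, -0.33, 0], [262, 40, 51], 0],
    [[0, -0.33, 0], [298, 50, 58], 0],
    [[0, -0.33, 0], [334, 65, 65], 0],
    [[0, -0.33, 0], [367, 85, 71], 0],
  ],
)

```text
time_s: 5.75
ee_pos: [513.2, 249.7, 330.7]
ee_rot: [-90.2, -0.0, 117.3]
force: [1.4, 0.1, 0.0]
gripper_width: 91.2
```

Emit:
carry_out(
  increments=[
    [[0, 0, 0], [0, 20, 0], 0],
    [[0, 0, 0], [0, 40, 0], 0],
    [[0, 0, 0], [0, 40, 0], 0],
    [[0, 0, 0], [0, 40, 0], 0],
    [[0, 0, 0], [0, 40, 0], 0],
  ],
)

```text
time_s: 6.17
ee_pos: [514.6, 247.6, 290.9]
ee_rot: [-90.1, -0.0, 117.3]
force: [0.7, -0.3, 0.6]
gripper_width: 91.3
```

```bash
python3 - <<'E'
from h import *
s=env.state();print(s['ee_pos'],s['ee_rot'],s['force'])
go((513.9,247.8),25,117.3,s)
f=env.grab_frame('wrist');im=f['frame'];cv2.imwrite('pics/w3.png',im)
E
```

```text
[514.59934945 247.5868625  290.92417691] [-9.01101816e+01 -1.11358189e-03  1.17264406e+02] [ 0.72453731 -0.26839959  0.60941831]
turn [ 0.002 -0.001  0.   ] shift [ 0.5 93.9  0.7]
```

View pics/w3.png

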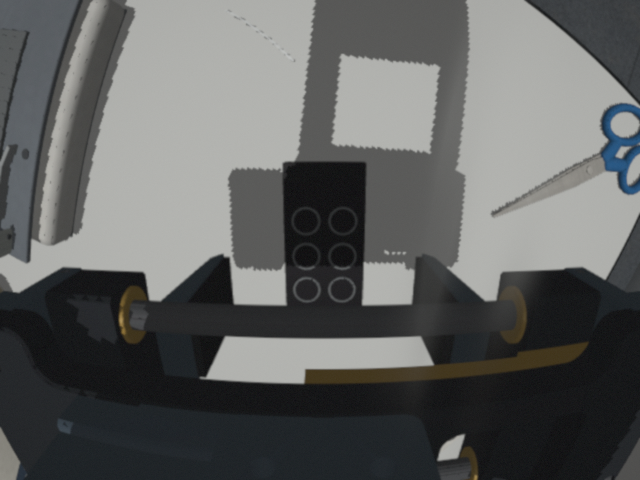

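The tile spans columns 285 to 365, centred between the fingers and square to them. I'll descend and feel for the table.

Emit:
carry_out(
  increments=[
    [[0, 0, 0], [0.5, 35, 0.7], 0],
    [[0, 0, 0], [0.5, 70, 0.7], 0],
    [[0, 0, 0], [0.5, 90, 0.7], 0],
    [[0, 0, 0], [0.5, 95, 0.7], 0],
    [[0, 0, 0], [0.5, 97, 0.7], 0],
    [[0, 0, 0], [0.5, 97, 0.7], 0],
    [[0, 0, 0], [0.5, 97, 0.7], 0],
  ],
)

```text
time_s: 6.8
ee_pos: [514.2, 247.9, 194.7]
ee_rot: [-90.2, 0.0, 117.3]
force: [-0.1, -0.3, 1.4]
gripper_width: 91.5
```

Emit:
carry_out(
  increments=[
    [[0, 0, 0], [0, 1, 0], 0],
    [[0, 0, 0], [0, 1.5, 0], 0],
    [[0, 0, 0], [0, 1.5, 0], 0],
  ],
)

```text
time_s: 7.05
ee_pos: [513.4, 247.8, 192.1]
ee_rot: [-90.1, 0.0, 117.3]
force: [0.4, 0.9, 0.0]
gripper_width: 91.2
```

Emit:
carry_out(
  increments=[
    [[0, 0, 0], [0, 0, 0], 0.3],
    [[0, 0, 0], [0, 0, 0], 0.6],
    [[0, 0, 0], [0, 0, 0], 0.6],
    [[0, 0, 0], [0, 0, 0], 0.6],
    [[0, 0, 0], [0, 0, 0], 0.6],
    [[0, 0, 0], [0, 0, 0], 0.6],
    [[0, 0, 0], [0, 0, 0], 0.6],
    [[0, 0, 0], [0, 0, 0], 0.6],
  ],
  force=40,
)

```text
time_s: 7.72
ee_pos: [513.2, 247.7, 191.2]
ee_rot: [-90.0, -0.0, 117.3]
force: [0.7, -0.4, 0.7]
gripper_width: 59.6
```

Emit:
carry_out(
  increments=[
    [[0, 0, 0], [0, -10, 0], 0.6],
    [[0, 0, 0], [0, -30, 0], 0.6],
    [[0, 0, 0], [0, -60, 0], 0.6],
    [[0, 0, 0], [0, -90, 0], 0.6],
    [[0, 0, 0], [0, -115, 0], 0.6],
    [[0, 0, 0], [0, -115, 0], 0.6],
  ],
)

```text
time_s: 8.22
ee_pos: [514.5, 248.2, 312.3]
ee_rot: [-90.6, 0.0, 117.3]
force: [1.5, -0.4, -0.3]
gripper_width: 59.2
```

```bash
python3 - <<'E'
from h import *
s=env.state();print(s['ee_pos'],s['ee_rot'],s['force'],s['gripper_width'])
go(mix(8-15-70,0),120,98.4,s)
E
```

```text
[514.47418921 248.23665232 312.34072962] [-9.06459952e+01  3.16665210e-02  1.17287085e+02] [ 1.4817541 -0.4351654 -0.3040074] 59.22861225853702
turn [0.011 0.33  0.001] shift [-232.6   18.3  190.1]
```

Emit:
carry_out(
  increments=[
    [[0, 0.05, 0], [-24, 0, 19], 0.6],
    [[0, 0.1, 0], [-48, 0, 38], 0.6],
    [[0, 0.15, 0], [-72, 0, 58], 0.6],
    [[0, 0.2, 0], [-96, 2, 78], 0.6],
    [[0, 0.25, 0], [-120, 5, 98], 0.6],
    [[0, 0.3, 0], [-144, 8, 118], 0.6],
    [[0, 0.33, 0], [-168, 10, 138], 0.6],
    [[0, 0.33, 0], [-192, 12, 157], 0.6],
    [[0, 0.33, 0], [-214, 14, 175], 0.6],
    [[0, 0.33, 0], [-232, 15, 189], 0.6],
  ],
)

```text
time_s: 9.05
ee_pos: [450.4, -46.8, 290.7]
ee_rot: [-89.9, -0.0, 98.3]
force: [0.5, 0.1, -0.7]
gripper_width: 59.5
```

Emit:
carry_out(
  increments=[
    [[0, 0, 0], [0, 0, 0], 0.6],
    [[0, 0, 0], [0, 0, 0], 0.6],
    [[0, 0, 0], [0, 0, 0], 0.6],
  ],
)

```text
time_s: 9.3
ee_pos: [451.5, -44.9, 291.1]
ee_rot: [-90.0, -0.0, 98.4]
force: [-0.5, -0.5, -1.3]
gripper_width: 59.5
```

```bash
cat > t.py <<'E'
from h import *
import sys
h=float(sys.argv[1])   # tile underside height
s=env.state();print(s['ee_pos'],s['ee_rot'],s['force'],s['gripper_width'])
Rm=Ro.from_euler('z',MY,degrees=True).as_matrix()[:2,:2]
print('grasp in mixer',Rm.T@(s['ee_pos'][:2]-MX),'tips z',s['ee_pos'][2]-191)
f=env.grab_frame('side');im=f['frame'];cv2.imwrite(f'pics/{sys.argv[2]}.png',cv2.resize(im[190:330,270:450],None,fx=4,fy=4))
g=env.grab_frame('wrist');cv2.imwrite(f'pics/{sys.argv[2]}w.png',g['frame'])
# tile edge opposite the leaf in wrist view, and its long sides, cast onto the tile's top plane
im=g['frame'];K=np.array(g['camera_matrix']);H=np.array(g['hand_eye'])
R=Ro.from_euler('xyz',s['ee_rot'],degrees=True).as_matrix()
m=(im.max(2)<60).astype(np.uint8);m[262:]=0
c,cs=None,cv2.findContours(m,0,2)[0]
c=max(cs,key=lambda c:cv2.contourArea(c)*(cv2.pointPolygonTest(c,(324,250),True)>-8))
p=c[:,0].astype(float)-K[:2,2];r=np.hypot(*p.T);th=r/K[0,0]
d=np.c_[p/r[:,None]*np.sin(th)[:,None],np.cos(th)]
d=d@H[:3,:3].T@R.T;o=s['ee_pos']+R@H[:3,3]
P=o+d*((h+6-o[2])/d[:,2])[:,None]
Q=(P[:,:2]-MX)@Rm
print('bbox px',cv2.boundingRect(c));print('rear edge x',np.percentile(Q[:,0],3),'y',Q[:,1].min(),Q[:,1].max())
x=Q[:,0]
for sgn,name in((1,'left'),(-1,'right')):
    k=(sgn*Q[:,1]>20)&(x>x.min()+5)&(x<x.max()-5)
    if k.sum()>5: a=np.polyfit(x[k],Q[k,1],1);print(name,'yaw rel mixer deg',np.degrees(np.arctan(a[0])),'y mid',np.median(Q[k,1]))
E
python3 t.py 103 s4; python3 -c "
from h import *
go(mix(-77,0),120,98.4)"
```

```text
[451.54535486 -44.91784242 291.06850353] [-8.99847623e+01 -3.06539930e-02  9.83524520e+01] [-0.5401287  -0.51316005 -1.26847313] 59.50560210709211
grasp in mixer [-77.68018791   0.73782988] tips z 100.0685035292496
bbox px (239, 177, 167, 85)
rear edge x -133.18382704858885 y -39.144956219854215 38.224487324838805
left yaw rel mixer deg 0.20920441101000417 y mid 28.79120465337695
right yaw rel mixer deg 11.033525543267228 y mid -31.078212800284057
turn [-0.     0.001  0.   ] shift [-1.2 -0.8 -0.4]
```

View pics/s4w.png

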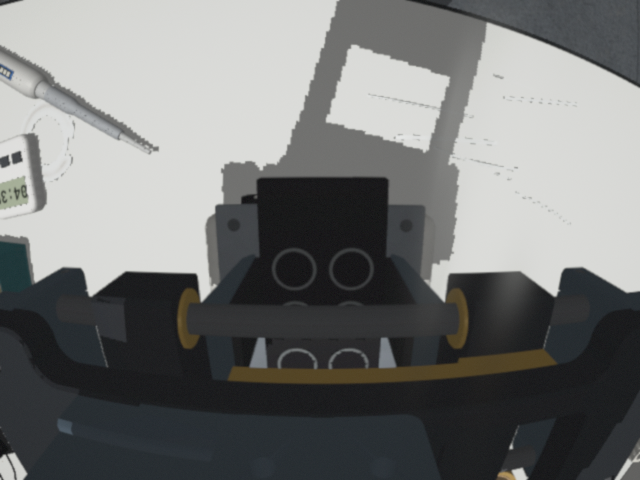

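Level and square in the grip: rear edge at row 178, columns 258 to 387. I'll compare the platform's edges with the tile's in this same view to centre sideways.

```bash
python3 - <<'E'
from h import *
s=env.state();f=env.grab_frame('wrist');im=f['frame'];K=np.array(f['camera_matrix']);H=np.array(f['hand_eye'])
R=Ro.from_euler('xyz',s['ee_rot'],degrees=True).as_matrix()
Rm=Ro.from_euler('z',MY,degrees=True).as_matrix()[:2,:2]
def pt(u,v,h):
    p=np.array([u,v])-K[:2,2];r=np.hypot(*p);t=r/K[0,0];d=R@H[:3,:3]@np.r_[p/r*np.sin(t),np.cos(t)];o=s['ee_pos']+R@H[:3,3]
    return Rm.T@((o+d*(h-o[2])/d[2])[:2]-MX)
print('grasp',Rm.T@(s['ee_pos'][:2]-MX))
for v in(190,200,225,240): 
    print(v,'tile L',pt(257.5,v,109),'R',pt(387.5,v,109))
    q=im[v].astype(int);print('L',[ (u,*q[u]) for u in range(204,222,2)]);print('R',[(u,*q[u]) for u in range(416,436,2)])
# fingers: inner faces
# pad/rails from the top camera, first frame
import pickle
g=pickle.load(open('f0.pkl','rb'))['top'];W=cloud(g);z=W[...,2]
Q=(W[...,:2]-MX)@Rm
for x0 in range(-100,80,15):
    k=(abs(Q[...,0]-x0)<5)&(z>52)&(z<58.5)&(abs(Q[...,1])<75); print(x0,Q[...,1][k].min().round(1),Q[...,1][k].max().round(1),end=' | ')
print()
for x0 in (40,50,60,70):
    k=(abs(Q[...,0]-x0)<5)&(z>62.5)&(z<70)&(abs(Q[...,1])<45);print(x0,sorted(Q[...,1][k].round(1)))
E
```

```text
grasp [-77.41871898   1.22602314]
190 tile L [-127.3105968   -28.57569131] R [-127.38712416   28.91119963]
L [(204, np.int64(217), np.int64(220), np.int64(220)), (206, np.int64(217), np.int64(220), np.int64(219)), (208, np.int64(217), np.int64(220), np.int64(220)), (210, np.int64(217), np.int64(220), np.int64(219)), (212, np.int64(217), np.int64(220), np.int64(219)), (214, np.int64(218), np.int64(220), np.int64(220)), (216, np.int64(217), np.int64(220), np.int64(220)), (218, np.int64(217), np.int64(220), np.int64(219)), (220, np.int64(217), np.int64(220), np.int64(219))]
R [(416, np.int64(114), np.int64(116), np.int64(116)), (418, np.int64(112), np.int64(114), np.int64(115)), (420, np.int64(113), np.int64(116), np.int64(115)), (422, np.int64(113), np.int64(115), np.int64(115)), (424, np.int64(113), np.int64(115), np.int64(115)), (426, np.int64(113), np.int64(115), np.int64(115)), (428, np.int64(115), np.int64(117), np.int64(117)), (430, np.int64(116), np.int64(118), np.int64(118)), (432, np.int64(118), np.int64(120), np.int64(120)), (434, np.int64(119), np.int64(120), np.int64(120))]
[... 9900 characters left out ...]
0), np.float64(4.5), np.float64(4.8), np.float64(5.1), np.float64(6.9), np.float64(9.2), np.float64(10.7), np.float64(10.9), np.float64(11.5), np.float64(13.0), np.float64(13.3), np.float64(13.6), np.float64(14.8), np.float64(15.1), np.float64(15.7), np.float64(17.4), np.float64(17.7), np.float64(18.6), np.float64(19.5), np.float64(20.7), np.float64(21.2), np.float64(21.8), np.float64(23.5), np.float64(23.8), np.float64(25.9), np.float64(26.2), np.float64(27.1), np.float64(27.3), np.float64(27.6), np.float64(27.9), np.float64(28.2), np.float64(31.3), np.float64(31.5), np.float64(31.8), np.float64(32.1), np.float64(32.4), np.float64(33.7), np.float64(34.0), np.float64(34.3), np.float64(34.5)]
```

```bash
sed -i "s/^MX=.*/MX=np.array([528.55,-34.7]);MY=8.2/" h.py; python3 - <<'E'
from h import *
for x in(-77,-45,-30,-20,-6.5): go(mix(x,0),80.7,98.2)
E
```

```text
turn [0.    0.005 0.   ] shift [-1.4 38.5 -0.3]
turn [0.    0.005 0.   ] shift [ -1.6  38.5 -32.3]
turn [0.    0.005 0.   ] shift [ -1.7  38.5 -47.3]
turn [0.    0.005 0.   ] shift [ -1.7  38.5 -57.3]
turn [0.    0.005 0.   ] shift [ -1.8  38.5 -70.8]
```

Emit:
carry_out(
  increments=[
    [[0, 0.004, 0], [-1.4, 15, 0], 0.6],
    [[0, 0.004, 0], [-1.4, 30, 0], 0.6],
    [[0, 0.004, 0], [-1.4, 38, 0], 0.6],
    [[0, 0.004, 0], [-1.4, 38, -6], 0.6],
    [[0, 0.004, 0], [-1.5, 38, -12], 0.6],
    [[0, 0.004, 0], [-1.5, 38, -16], 0.6],
    [[0, 0.004, 0], [-1.5, 38, -20], 0.6],
    [[0, 0.004, 0], [-1.5, 38, -20], 0.6],
    [[0, 0.004, 0], [-1.5, 38, -20], 0.6],
  ],
)

```text
time_s: 10.2
ee_pos: [472.0, -43.6, 253.5]
ee_rot: [-90.0, 0.0, 98.2]
force: [-0.4, -1.5, -0.9]
gripper_width: 59.7
```

```bash
python3 t.py 61.5 s5; python3 -c "
from h import *
go(mix(-45,0),80.7,98.2)"
```

```text
[472.01845167 -43.61563075 253.49967889] [-9.00378154e+01  4.11196350e-03  9.81618835e+01] [-0.36326819 -1.45368235 -0.86624896] 59.682348009078815
grasp in mixer [-57.22520974  -0.76144494] tips z 62.49967889319191
bbox px (229, 170, 177, 92)
rear edge x -115.15730310185106 y -44.35701609065283 37.53402314476713
right yaw rel mixer deg 17.919688335497774 y mid -31.460495943458895
turn [-0.    -0.001  0.   ] shift [  0.8   0.7 -12.7]
```

View pics/s5.png

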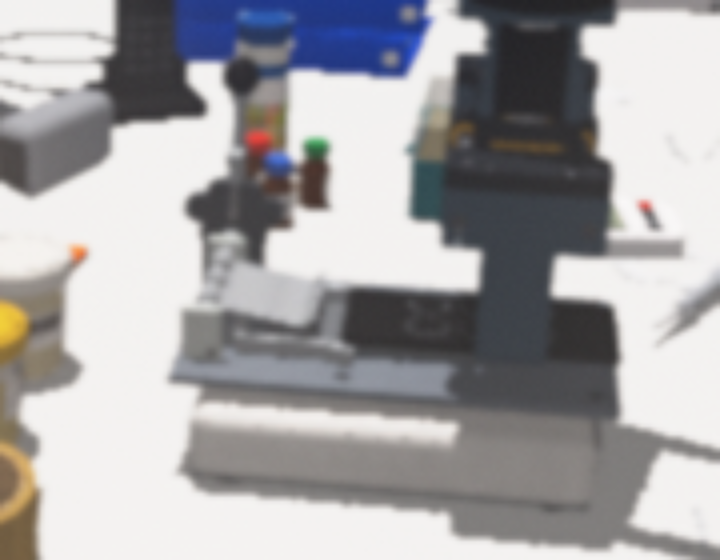

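The lever is upright (knob at crop 240,75). The leaf is raised with its lip at about (325,290). The tile is level, front edge at column 345, just short of the flare. I'll slide it in gently.

Emit:
carry_out(
  increments=[
    [[0, 0, 0], [0.6, 1, 0], 0.6],
    [[0, 0, 0], [0.6, 1, -4], 0.6],
    [[0, 0, 0], [0.6, 1, -8], 0.6],
    [[0, 0, 0], [0.6, 1, -12], 0.6],
    [[0, 0, 0], [0.6, 1, -16], 0.6],
    [[0, 0, 0], [0.6, 1, -20], 0.6],
    [[0, 0, 0], [0.6, 1, -20], 0.6],
  ],
)

```text
time_s: 10.88
ee_pos: [492.4, -40.2, 252.3]
ee_rot: [-90.1, 0.0, 98.2]
force: [0.4, 1.2, -0.6]
gripper_width: 59.5
```

```bash
python3 -c "
from h import *
go(mix(-6.5,0),80.2,98.2);print(env.state()['force'],env.state()['torque'])"
```

```text
turn [ 0.001 -0.001 -0.   ] shift [  0.3   0.1 -30.1]
[ 0.41358478  1.20264327 -0.56754661] [ 0.01203106 -0.000944   -0.02569915]
```

Emit:
carry_out(
  increments=[
    [[0, 0, 0], [0, 0.3, -4], 0.6],
    [[0, 0, 0], [0, 0.3, -8], 0.6],
    [[0, 0, 0], [0.2, 0.3, -12], 0.6],
    [[0, 0, 0], [0.2, 0.3, -16], 0.6],
    [[0, 0, 0], [0.2, 0.3, -20], 0.6],
    [[0, 0, 0], [0.2, 0.3, -24], 0.6],
    [[0, 0, 0], [0.2, 0.3, -24], 0.6],
  ],
)

```text
time_s: 11.47
ee_pos: [516.0, -36.6, 252.0]
ee_rot: [-90.1, 0.0, 98.2]
force: [0.3, -0.5, -1.4]
gripper_width: 59.2
```

Emit:
carry_out(
  increments=[
    [[0, 0, 0], [0, 0, -2], 0.6],
    [[0, 0, 0], [0, 0, -4], 0.6],
    [[0, 0, 0], [0, 0, -5], 0.6],
    [[0, 0, 0], [0, 0, -5], 0.6],
  ],
)

```text
time_s: 11.8
ee_pos: [520.0, -36.0, 251.9]
ee_rot: [-90.0, -0.0, 98.2]
force: [-0.5, 0.0, -1.3]
gripper_width: 59.2
```

```bash
python3 t.py 61.0 s6; python3 -c "
from h import *
go(mix(-6.5,0),80.2,98.2)"
```

```text
[520.04592946 -35.96751204 251.88566364] [-8.99861309e+01 -5.11902323e-03  9.81516970e+01] [-4.84545046e-01  4.61241611e-04 -1.31516084e+00] 59.219636850717926
grasp in mixer [-8.59791078 -0.04162677] tips z 60.885663638247934
bbox px (241, 176, 164, 86)
rear edge x -64.28715387752227 y -39.709442717501204 37.53754835330748
left yaw rel mixer deg 0.13928232704043209 y mid 28.265350099179486
right yaw rel mixer deg 0.25607413373368043 y mid -30.714255705279854
turn [ 0.    -0.001  0.   ] shift [ 0.1 -0.3 -2.2]
```

View pics/s6.png

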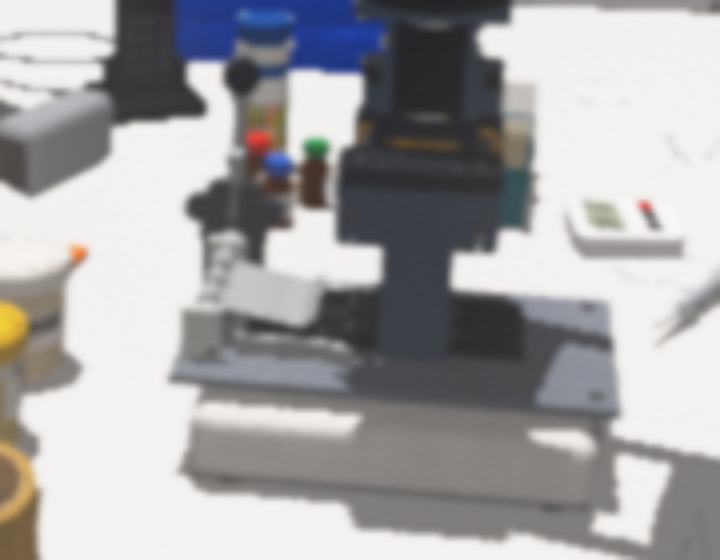

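The tile is under the leaf and the leaf hasn't moved. By the wrist view the rear edge is at x = -64, about 2 mm short of home. I'll creep in to the stop.

Emit:
carry_out(
  increments=[
    [[0, 0, 0], [0, 0, -1], 0.6],
    [[0, 0, 0], [0, 0, -2], 0.6],
    [[0, 0, 0], [0, 0, -2], 0.6],
  ],
)

```text
time_s: 12.15
ee_pos: [520.9, -35.8, 251.6]
ee_rot: [-89.8, -0.0, 98.1]
force: [-4.5, -1.9, 1.2]
gripper_width: 59.8
```

Emit:
carry_out(
  increments=[
    [[0, 0, 0], [0, 0, -1], 0.6],
    [[0, 0, 0], [0, 0, -1], 0.6],
    [[0, 0, 0], [0, 0, -1], 0.6],
  ],
)

```text
time_s: 12.4
ee_pos: [521.3, -35.8, 251.5]
ee_rot: [-89.6, -0.0, 98.1]
force: [-7.5, -1.9, 2.2]
gripper_width: 59.5
```

Emit:
carry_out(
  increments=[
    [[0, 0, 0], [0, 0, -1], 0.6],
    [[0, 0, 0], [0, 0, -1], 0.6],
    [[0, 0, 0], [0, 0, -1], 0.6],
  ],
)

```text
time_s: 12.65
ee_pos: [521.7, -35.7, 251.4]
ee_rot: [-89.5, -0.0, 98.1]
force: [-8.4, -2.5, 3.8]
gripper_width: 59.5
```

Firm contact at the expected home position. I'll relieve the push slightly, then press down.

Emit:
carry_out(
  increments=[
    [[0, 0, 0], [0, 0.5, 1.8], 0.6],
    [[0, 0, 0], [0, 1, 1.8], 0.6],
    [[0, 0, 0], [0, 2, 1.8], 0.6],
    [[0, 0, 0], [0, 2, 1.8], 0.6],
    [[0, 0, 0], [0, 2, 1.8], 0.6],
  ],
  force=50,
)

```text
time_s: 13.07
ee_pos: [520.8, -35.8, 251.2]
ee_rot: [-89.8, -0.0, 98.1]
force: [-8.9, -1.3, 12.8]
gripper_width: 59.4
```

Emit:
carry_out(
  increments=[
    [[0, 0, 0], [0, 1, 0], 0.6],
    [[0, 0, 0], [0, 2, 0], 0.6],
    [[0, 0, 0], [0, 2, 0], 0.6],
    [[0, 0, 0], [0, 2, 0], 0.6],
  ],
)

```text
time_s: 13.4
ee_pos: [520.7, -35.8, 251.1]
ee_rot: [-89.8, -0.0, 98.1]
force: [-12.9, -0.6, 26.4]
gripper_width: 59.0
```

Emit:
carry_out(
  increments=[
    [[0, 0, 0], [0, -0.8, 1.5], 0.6],
    [[0, 0, 0], [0, -0.8, 1.5], 0.6],
    [[0, 0, 0], [0, -0.8, 1.5], 0.6],
    [[0, 0, 0], [0, -0.8, 1.5], 0.6],
    [[0, 0, 0], [0, -0.8, 1.5], 0.6],
    [[0, 0, 0], [0, -0.8, 1.5], 0.6],
  ],
)

```text
time_s: 13.9
ee_pos: [520.2, -35.9, 251.2]
ee_rot: [-90.0, -0.0, 98.1]
force: [-8.6, 0.6, 18.5]
gripper_width: 59.7
```

```bash
python3 t.py 60 s7; python3 - <<'E'
from h import *
s=env.state();print(s['force'],s['torque'])
f=env.grab_frame('side');W=cloud(f)
Rm=Ro.from_euler('z',MY,degrees=True).as_matrix()[:2,:2]
Q=(W[...,:2]-MX)@Rm;z=W[...,2];b=f['frame'].max(2)
k=(Q[...,0]>-70)&(Q[...,0]<40)&(abs(Q[...,1])<27)&(z>60)&(z<75)&(b<70)
A=np.c_[Q[k],np.ones(k.sum())];c=np.linalg.lstsq(A,z[k],rcond=None)[0];print('tile plane',k.sum(),c,'x range',np.percentile(Q[k][:,0],[1,99]))
E
```

```text
[520.1745503  -35.85369323 251.15208371] [-8.99799901e+01 -9.46629358e-03  9.81359527e+01] [-8.56026205  0.5601968  18.49973075] 59.728619090997356
grasp in mixer [-8.45437107  0.05268333] tips z 60.15208371363528
bbox px (242, 176, 163, 86)
rear edge x -64.24427844731319 y -39.168857871377135 37.7136131902912
right yaw rel mixer deg 11.43411634322098 y mid -30.44593447002927
[-8.17289538  0.34181544 17.98993526] [ 0.09959294  1.53170315 -0.12741151]
tile plane 336 [7.85334955e-03 2.35246381e-04 6.46698001e+01] x range [-61.6157276   38.71993067]
```

View pics/s7.png

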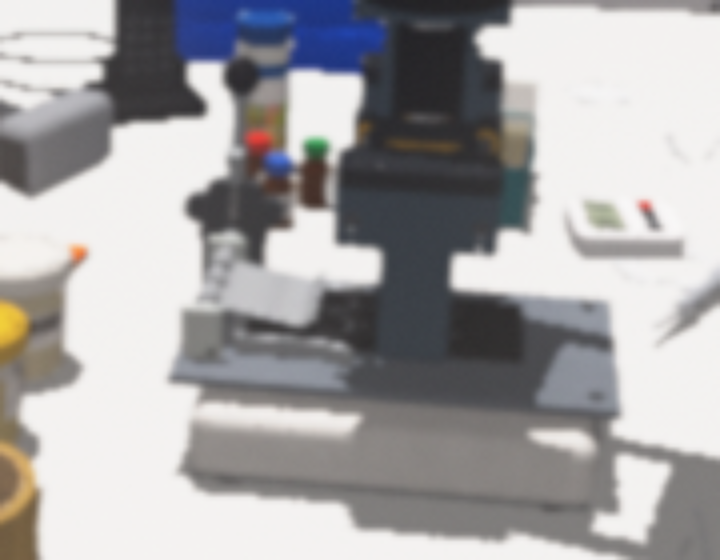

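The tile is flat (plane slope 0.45°), pressed with about 18 N, leaf and lever unchanged. One cross-check remains: how far home it is, from the platform's front edge against the tile's rear edge in one wrist view.

```bash
python3 - <<'E'
from h import *
s=env.state();im=cv2.imread('pics/s7w.png');f=env.grab_frame('wrist');K=np.array(f['camera_matrix']);H=np.array(f['hand_eye'])
R=Ro.from_euler('xyz',s['ee_rot'],degrees=True).as_matrix();Rm=Ro.from_euler('z',MY,degrees=True).as_matrix()[:2,:2]
def pt(u,v,h):
    p=np.array([u,v])-K[:2,2];r=np.hypot(*p);t=r/K[0,0];d=R@H[:3,:3]@np.r_[p/r*np.sin(t),np.cos(t)];o=s['ee_pos']+R@H[:3,3]
    return Rm.T@((o+d*(h-o[2])/d[2])[:2]-MX)
for u in(270,300,330,370):
    g=im[:,u].astype(int).sum(1);d=np.abs(g[2:]-g[:-2]);e=[(v+1,int(d[v]),*pt(u,v+1,56).round(1),*pt(u,v+1,66).round(1)) for v in range(60,190) if d[v]>45 and d[v]==d[max(0,v-2):v+3].max()]
    print(u);print(*e,sep='\n')
E
```

```text
270
(76, 240, np.float64(-111.1), np.float64(-25.4), np.float64(-109.3), np.float64(-24.0))
(120, 61, np.float64(-90.0), np.float64(-25.4), np.float64(-89.4), np.float64(-24.0))
(128, 82, np.float64(-86.2), np.float64(-25.4), np.float64(-85.8), np.float64(-24.0))
(177, 103, np.float64(-62.9), np.float64(-25.8), np.float64(-63.9), np.float64(-24.3))
300
(75, 341, np.float64(-111.2), np.float64(-11.3), np.float64(-109.4), np.float64(-10.7))
(176, 93, np.float64(-63.2), np.float64(-11.5), np.float64(-64.2), np.float64(-10.9))
330
(76, 54, np.float64(-110.6), np.float64(2.6), np.float64(-108.8), np.float64(2.4))
(132, 145, np.float64(-83.9), np.float64(2.6), np.float64(-83.7), np.float64(2.4))
(176, 97, np.float64(-63.2), np.float64(2.6), np.float64(-64.1), np.float64(2.4))
370
(76, 269, np.float64(-111.0), np.float64(21.2), np.float64(-109.2), np.float64(19.9))
(142, 148, np.float64(-79.5), np.float64(21.3), np.float64(-79.5), np.float64(20.0))
(177, 91, np.float64(-62.9), np.float64(21.5), np.float64(-63.8), np.float64(20.3))
```

```bash
python3 - <<'E'
from h import *
s=env.state();print(s['time_s'],s['ee_pos'],s['force'],s['gripper_width']);print(env.job_done())
E
```

```text
14.1 [520.17170747 -35.81399606 251.1454002 ] [-8.31652168 -1.10648616 17.72878826] 59.24501867249027
the job is handed in; nothing more can be done
None
```

I threw the lever to the upright middle notch, slid the black tile level under the leaf until it met firm contact at the back stop, and pressed it flat on the pad. I handed the job in at 14.1 s with the tile still held and pressed; no verdict is reported.

**Last checks:**
- **Press:** about 18 N down at the wrist, and the gripper was closed on the tile at 59 mm.
- **Flatness and squareness:** the tile's top lies flat to about 0.5° at the pad's height. It is square to within about 0.3° from the hand angle and an earlier view. The last edge fit gave 11° on one side, but a finger was caught in that outline, so I ignored it.
- **Lever and leaf:** the last side view shows the lever upright and the leaf not lifted. I judged both by eye because I had no angle reading.
- **Vials and cups:** the arm kept clear of them and they look unmoved in that view. I did not re-measure them.

**One disagreement:** the wrist view puts the tile 1 to 2 mm short of the nominal seat, while the contact force says it is against the stop. Both are inside the 4 mm limit, so I left it there.

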